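# Put the garlic away and snap the larder box shut

## Robot

A 7-joint arm with a two-finger parallel gripper is mounted at the origin on a cart in front of the work surface, level with it; the furniture and walls round the work are solid. World frame = base frame: x ahead of the robot, y to its left, z up, the work surface at z = 0. Lengths are in m, angles in rad, forces in N, time in s.
With the tool pointing down it reaches from about 0.425 to 0.95 m from the base axis. Payload 4.7 kg.
Tool frame: the origin (TCP) lies between the finger pads; the fingertips stand 25 mm ahead of it and the grasp point (between the pads) lies 6 mm ahead of it; z points along the fingers, y is the line along which they close (so a half turn about z gives the same grasp; the last joint's range is limited). The gripper opens to 85 mm and grips with 20 to 120 N. Pads are 22 mm wide; open, the fingers measure 114 mm over their backs; the gripper's body (76 mm by 85 mm) begins 54 mm behind the grasp point. The pads swing forward as they close: fully open they stand 13 mm farther back than shut.
Start: joints at [-1.157, 0.469, -0.049, 1.532, 0.024, 1.141, -0.082], TCP at [0.289, 0.61, 0.256] pointing down, gripper open.
Joint ranges: [-2.59, 2.59], [-0.33, 1.99], [-1.39, 1.29], [0.1, 2.45], [-1.04, 4.18], [0.21, 1.99], [-2.66, 2.66]. Speed limits (rad/s): [2.57, 2.57, 3.14, 3.14, 3.14, 3.14, 3.14].

## Interface

Orientations are given as a 3x3 rotation matrix whose columns are the frame's x, y, z axes.
In Python, from rig import * gives the robot as it stands. Calls block until the motion is done:
- movep(position, orientation): joint-space move of the TCP to a pose.
- move_l(position, attitude=None, feed=0.15, until_force=None): straight line of the TCP; attitude=None keeps the orientation; feed is the mean speed in m/s. With until_force (N) it stops when the force on the tool has changed by that much, and returns True; else False.
- move_joints(angles): joint-space move.
- command_gripper(opening, newtons=None): finger opening in m; newtons is the grip in N (None keeps the last); returns when the fingers have stopped.
- sleep(seconds).
- inverse_kinematics(position, orientation): joint angles nearest the present ones, or None.
- sense(): the state.
- camera(name): name is "scene" or "top" or "wrist"; returns (picture, depth): 400x640x3 uint8, red, green, blue; 400x640 float32, m along the optical axis (not along the pixel's ray), 0 where there is no reading.
- camera_params(name): a dict with "K" (3x3 intrinsics, pixels), "dist" ([k1, k2, p1, p2, k3] as OpenCV has them; the pictures are not rectified), "position" and "rotation" of the camera in the world; the wrist camera has in their place "tool_from_camera" (4x4, takes a point from camera to tool coordinates, whose origin is the TCP and whose axes are the flange's). Camera axes: x right, y down, z forward; pixel columns grow to the right and rows downward; lengths in m; the calibration is good to about 2 mm. A picture is of the moment at which its call begins: read the wrist's pose just before it. camera_params takes no time and is no camera call.
A pose or a line that the arm cannot do raises Unreachable and nothing moves.
- finish_job(): hands the job in; it is judged then, once.
The state is a dict: "time_s": time; "joint_pos": joint angles; "qd": joint speeds; "joint_efforts": joint torques, N m; "position": TCP position; "tcp_rot": TCP orientation; "wrist_force": force on the tool from outside, world axes, zero at the start; "ft_torque": the same for the moment, N m; "finger_gap": finger opening in m; "gripper_force": force on a finger pad.
Only numpy, scipy, OpenCV 4.12 (cv2) and the standard library are available. Lean on these libraries where they do the work, as an engineer would, in place of code of your own. Each camera call takes 0.05 s, during which the arm holds its last target. There are 200 camera calls.

## Task

Put the garlic bulb that stands on the worktop just right of the wooden larder box into the empty, cork-lined compartment of the box, setting it down gently rather than dropping it. Then tip the standing lid over and press its front edge down until the catch snaps and the lid stays fully shut. Leave the artichoke in the box and the things standing round it as they are.

Things in the scene. Friction and masses are not known exactly. Their poses are not given: they have to be found in the camera images.
- larder_box: fixed light-wood box 162 (own x) x 224 (own y) x 84 mm high, walls and floor 8 mm; origin: centre of its underside. Own -x: vented front, facing roughly to the robot's right; own +x: hinge side. A divider 8 mm thick, 55 mm high inside, parts it along own y into two compartments of 146 x 100 x 76 mm deep, centred at own y -54 and +54 mm: one empty with cork, one with an artichoke
- lid (a joint): lid angle in rad: 0 shut, 1.57 upright, stop at 2.0; starts at 1.75 to 1.95, leaning back off the box. Stiff hinge: stays where left, swings with 1 to 4 N at the front edge. In the last 0.1 rad a spring ball catch at the middle of the front resists; 5 to 10 N at the front edge presses the lid past it (at about 0.035 rad), then it snaps to 0 and is held. Not pressed past, it stays ajar
- lid_hinge (a point): middle of the hinge axis, on the box's rear top edge, 84 mm above the worktop; the axis runs along the box's own y, at the level of the lid's underside
- lid_front (a point): where to press: on the lid's outer (shut: upper) face, midway along it, 151 mm from the hinge axis, 15 mm short of the front edge; 94 mm above the worktop when shut. The light-wood lid is 166 (hinge to front edge) x 228 x 10 mm, with a thin brass finger tab standing 13 mm out from the middle of its front edge
- liner: fixed cork mat 124 x 86 x 4 mm on the floor of the empty compartment; origin at the centre of its underside, 8 mm above the worktop, within 8 mm of the compartment's centre
- garlic_bulb: loose garlic bulb, 56 mm across and high, standing on the worktop on the robot's right; origin at the centre of its underside, z up
- garlic_center (a point): centre of the garlic bulb, 28 mm above its underside
- stored_artichoke: artichoke about 70 mm across and high, standing in the other compartment of the box; origin at the centre of its underside
- timer: bystander: round white kitchen timer, 69 mm across, 43 high; origin at the centre of its underside
- spice_jar: bystander: glass spice jar with a black cap, 41 mm across, 105 high; origin at the centre of its underside
- teaspoon: bystander: steel teaspoon 132 x 28 x 11 mm; origin at the centre of its underside
There are look-alikes about, which are no part of the job. What is shaped like the garlic_bulb but green or purple is not meant.

How it is judged:
By the outcome, as a careful person would: the job done as asked, in the order asked, and still so for the second after the job is handed in, with the robot touching nothing.
It also fails if it takes over 61 s, if anything falls off the work surface, if the arm or the gripper's body presses on something with over 40 N, if the wrist force passes 120 N, or if a joint passes its speed limit or range.

## Working session

There is one attempt and no reset: what is moved stays moved. The work goes in short steps, each a Python script; the robot and the scene stay as the last script left them, time stands still between calls to the robot, and variables do not carry over. Pictures are saved under pics/ and viewed, at most 10 in all, crops included, and the job is handed in when it is done.

```bash
mkdir -p pics; ls; python3 - <<'E'
from rig import *
import cv2,numpy as np
for n in ("top","scene"):
    p,d=camera(n); c=camera_params(n)
    cv2.imwrite(f"pics/{n}0.png",cv2.cvtColor(p,cv2.COLOR_RGB2BGR)); np.savez(f"{n}0.npz",p=p,d=d)
    print(n,{k:np.round(v,3).tolist() for k,v in c.items()})
print(sense()["time_s"])
E
```

```text
pics
top {'K': [[396.338, 0.0, 318.359], [0.0, 396.338, 195.803], [0.0, 0.0, 1.0]], 'dist': [-0.065, 0.0, 0.0, 0.0, 0.0], 'position': [0.478, -0.051, 1.104], 'rotation': [[-0.024, -0.997, 0.071], [-1.0, 0.024, -0.01], [0.008, -0.072, -0.997]]}
scene {'K': [[426.272, 0.0, 313.452], [0.0, 426.272, 196.375], [0.0, 0.0, 1.0]], 'dist': [0.008, 0.0, 0.0, 0.0, 0.0], 'position': [-0.213, -0.725, 0.706], 'rotation': [[0.639, -0.418, 0.645], [-0.769, -0.325, 0.551], [-0.021, -0.848, -0.529]]}
0.1
```

View pics/top0.png

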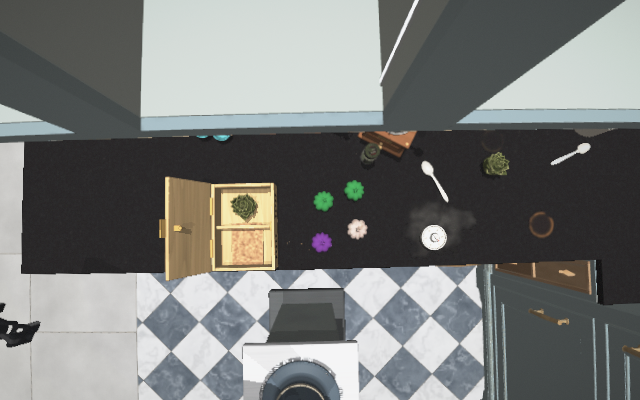

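View pics/scene0.png

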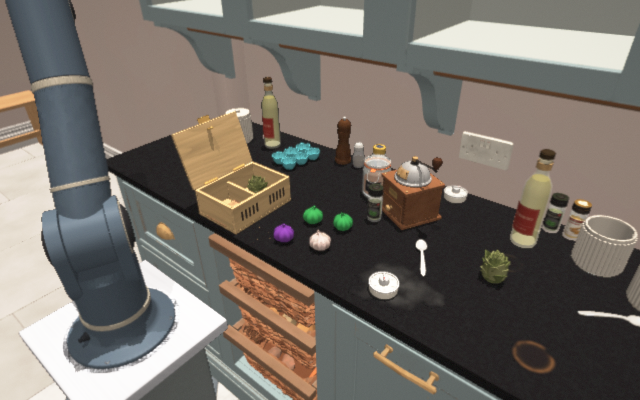

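The top view has four candidates: a white bulb (357,229), a purple one (321,242), and green ones (323,201) and (354,190). I choose the white one. The empty cork compartment is at (240,247), the artichoke is in the far one at (244,206), and the lid leans left. Next I measure positions.

```bash
cat > h.py <<'E'
from rig import *
import cv2,numpy as np
def cloud(d,c,R=None,t=None):
    R=np.array(c["rotation"]) if R is None else R; t=np.array(c["position"]) if t is None else t
    h,w=d.shape; v,u=np.mgrid[:h,:w]
    n=cv2.undistortPoints(np.stack([u,v],-1).reshape(-1,1,2).astype(np.float64),np.array(c["K"]),np.array(c["dist"])).reshape(h,w,2)
    P=np.dstack([n,np.ones((h,w))])*d[...,None]
    W=P@R.T+t; W[d<=0]=np.nan
    return W
E
python3 - <<'E'
from h import *
for n in ("top","scene"):
    f=np.load(n+"0.npz"); p,d=f["p"],f["d"]; W=cloud(d,camera_params(n))
    hsv=cv2.cvtColor(p,cv2.COLOR_RGB2HSV)
    print(n)
    ins=(W[...,2]>.012)&(W[...,2]<.08)&(W[...,0]>.3)&(W[...,0]<.75)&(abs(W[...,1])<.6)
    k,l,s,c=cv2.connectedComponentsWithStats(ins.astype(np.uint8))
    for i in range(1,k):
        if s[i,4]>60:
            q=W[l==i]; print(c[i].round(),s[i,4],"rgb",p[l==i].mean(0).round(),"min",q.min(0).round(3),"max",q.max(0).round(3))
f=np.load("top0.npz");W=cloud(f["d"],camera_params("top"));hsv=cv2.cvtColor(f["p"],cv2.COLOR_RGB2HSV)
rim=(abs(W[...,2]-.084)<.006)&(W[...,1]>.1)&(W[...,1]<.45)&(W[...,0]>.25)&(W[...,0]<.75)
q=W[rim]; r=cv2.minAreaRect(q[:,:2].astype(np.float32)); print("rim",len(q),r,cv2.boxPoints(r).round(3).tolist())
for (u,v) in [(240,247),(244,206),(225,250),(260,240),(100,160),(290,242),(190,220),(168,183),(173,274),(210,184),(212,268),(370,153),(60,60),(250,60),(250,120),(250,130),(320,350)]: print((u,v),W[v,u].round(3))
cv2.imwrite("pics/crop.png",cv2.resize(cv2.cvtColor(f["p"],cv2.COLOR_RGB2BGR)[130:290,140:400],None,fx=3,fy=3,interpolation=2))
E
```

```text
top
[382. 142.] 323 rgb [77. 56. 41.] min [ 0.668 -0.298  0.012] max [ 0.73 -0.18  0.08]
[366. 158.] 78 rgb [70. 70. 61.] min [ 0.644 -0.212  0.013] max [ 0.676 -0.181  0.078]
[496. 164.] 447 rgb [89. 92. 61.] min [ 0.601 -0.583  0.013] max [ 0.661 -0.522  0.069]
[354. 190.] 298 rgb [ 68. 151.  84.] min [ 0.542 -0.184  0.017] max [ 0.597 -0.132  0.055]
[236. 234.] 1451 rgb [169. 142. 104.] min [0.372 0.066 0.012] max [0.584 0.214 0.08 ]
[275. 225.] 221 rgb [88. 75. 57.] min [0.368 0.054 0.012] max [0.586 0.059 0.08 ]
[323. 200.] 300 rgb [ 68. 152.  84.] min [ 0.516 -0.101  0.023] max [ 0.568 -0.046  0.058]
[243. 205.] 464 rgb [104. 104.  68.] min [0.494 0.108 0.013] max [0.569 0.176 0.08 ]
[357. 228.] 304 rgb [206. 188. 177.] min [ 0.438 -0.192  0.02 ] max [ 0.49  -0.139  0.057]
[433. 237.] 523 rgb [226. 225. 222.] min [ 0.402 -0.409  0.013] max [ 0.468 -0.339  0.047]
[321. 242.] 308 rgb [125.  68. 152.] min [ 0.405 -0.093  0.02 ] max [ 0.457 -0.041  0.055]
scene
[283. 162.] 121 rgb [ 72. 132. 133.] min [0.711 0.173 0.012] max [0.749 0.279 0.034]
[243. 183.] 1577 rgb [138. 115.  78.]
[... 981 characters left out ...]
30000054836273, 0.22100000083446503], [0.36399999260902405, 0.10000000149011612], [0.5920000076293945, 0.10199999809265137], [0.5910000205039978, 0.22300000488758087]]
(240, 247) [0.421 0.157 0.012]
(244, 206) [0.53  0.135 0.064]
(225, 250) [0.413 0.199 0.007]
(260, 240) [0.439 0.102 0.009]
(100, 160) [0.674 0.559 0.003]
(290, 242) [ 0.431  0.02  -0.002]
(190, 220) [0.495 0.246 0.167]
(168, 183) [0.576 0.272 0.239]
(173, 274) [0.376 0.265 0.229]
(210, 184) [0.597 0.24  0.006]
(212, 268) [0.372 0.217 0.081]
(370, 153) [ 0.656 -0.195  0.107]
(60, 60) [0.661 0.221 0.701]
(250, 60) [0.74  0.046 0.499]
(250, 120) [0.642 0.047 0.5  ]
(250, 130) [0.631 0.05  0.482]
(320, 350) [ 0.133 -0.056  0.   ]
```

View pics/crop.png

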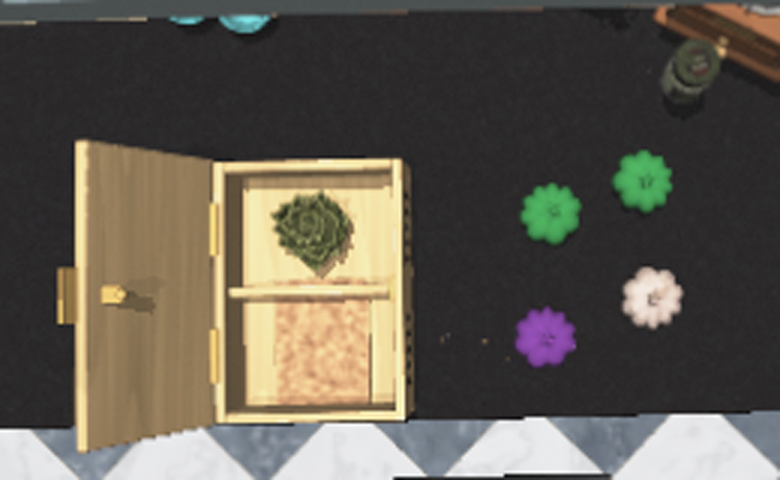

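The crop confirms the white bulb at crop pixel (652,297): centre about (0.463, -0.166) with its top at z≈0.057, which matches 56 mm. The purple bulb is about 45 mm nearer the box. Next I refine the box yaw and the liner, then move above the garlic for a check with the wrist camera.

```bash
python3 - <<'E'
from h import *
f=np.load("top0.npz");W=cloud(f["d"],camera_params("top"));p=f["p"];hsv=cv2.cvtColor(p,cv2.COLOR_RGB2HSV)
x,y,z=W[...,0],W[...,1],W[...,2]
def fit(m,ax): # front rim strip
    q=W[m]; a=np.polyfit(q[:,ax],q[:,1-ax],1); return len(q),a.round(4),q.min(0).round(3),q.max(0).round(3)
rim=abs(z-.084)<.005
print("front rim",fit(rim&(y>.045)&(y<.068)&(x>.35)&(x<.6),0))
print("near rim",fit(rim&(x>.35)&(x<.378)&(y>.07)&(y<.2),1))
print("far rim",fit(rim&(x>.578)&(x<.6)&(y>.07)&(y<.2),1))
print("divider",fit((abs(z-.063)<.006)&(abs(x-.477)<.012)&(y>.07)&(y<.2),1))
cork=(hsv[...,1]>75)&(z<.025)&(z>0)&(x>.36)&(x<.5)&(y>.06)&(y<.21)
q=W[cork]; print("cork",len(q),np.percentile(q,[2,50,98],axis=0).round(3))
for v in (240,248,256): print(v,[ (u,p[v,u].tolist(),W[v,u].round(3).tolist()) for u in range(218,272,6)])
lid=(z>.12)&(z<.26)&(y>.2)&(y<.32)&(x>.37)&(x<.58); q=W[lid]
a=np.polyfit(q[:,2],q[:,1],1); print("lid inner y=",a,"theta",np.pi/2+np.arctan(a[0]),q[:,2].max())
s=sense(); print(s["tcp_rot"],s["wrist_force"])
R0=np.array(s["tcp_rot"])
for sg in (1,-1):
    R=np.array([[-sg,0,0],[0,sg,0],[0,0,-1.]])
    for P in ([.463,-.166,.3],[.463,-.166,.02],[.423,.135,.3],[.423,.135,.04],[.45,.35,.3],[.45,.35,.2],[.45,.065,.12]): 
        k=inverse_kinematics(P,R); print(sg,P,None if k is None else np.round(k,2))
E
```

```text
front rim (298, array([-0.0017,  0.0601]), array([0.367, 0.055, 0.079]), array([0.588, 0.067, 0.089]))
near rim (166, array([-0.0055,  0.3702]), array([0.365, 0.07 , 0.079]), array([0.374, 0.2  , 0.089]))
far rim (158, array([1.000e-04, 5.857e-01]), array([0.582, 0.071, 0.079]), array([0.59 , 0.198, 0.089]))
divider (153, array([0.0068, 0.4768]), array([0.474, 0.07 , 0.057]), array([0.482, 0.199, 0.067]))
cork 1973 [[0.374 0.075 0.005]
 [0.428 0.14  0.01 ]
 [0.496 0.208 0.017]]
240 [(218, [96, 82, 60], [0.442, 0.21, 0.04]), (224, [245, 228, 171], [0.441, 0.202, 0.007]), (230, [245, 231, 173], [0.44, 0.185, 0.007]), (236, [228, 179, 130], [0.44, 0.168, 0.009]), (242, [234, 187, 137], [0.44, 0.151, 0.011]), (248, [227, 179, 130], [0.44, 0.134, 0.016]), (254, [229, 181, 132], [0.439, 0.118, 0.015]), (260, [234, 189, 136], [0.439, 0.102, 0.009]), (266, [242, 223, 163], [0.438, 0.085, 0.008])]
248 [(218, [97, 82, 61], [0.421, 0.21, 0.041]), (224, [244, 227, 169], [0.419, 0.202, 0.005]), (230, [244, 228, 169], [0.418, 0.185, 0.01]), (236, [214, 164, 119], [0.418, 0.168, 0.013]), (242, [236
[... 1144 characters left out ...]
  0.44  0.01  2.24 -0.01  0.46  1.18]
1 [0.45, 0.35, 0.3] [-0.68  0.26 -0.06  1.73  0.02  1.15  0.82]
1 [0.45, 0.35, 0.2] [-0.68  0.36 -0.07  1.85  0.03  0.94  0.81]
1 [0.45, 0.065, 0.12] [-0.36  0.3   0.14  2.18 -0.07  0.67  1.4 ]
-1 [0.463, -0.166, 0.3] [-0.61  0.17  1.    1.94 -0.16  1.12 -1.12]
-1 [0.463, -0.166, 0.02] [-0.21  0.61  0.6   2.17 -0.66  0.55 -0.68]
-1 [0.423, 0.135, 0.3] [-0.95  0.03  0.56  2.02 -0.02  1.1  -1.95]
-1 [0.423, 0.135, 0.04] [-0.79  0.48  0.48  2.27 -0.47  0.49 -1.51]
-1 [0.45, 0.35, 0.3] [-1.19  0.28  0.57  1.76 -0.17  1.15 -2.14]
-1 [0.45, 0.35, 0.2] [-1.18  0.39  0.57  1.88 -0.26  0.95 -2.06]
-1 [0.45, 0.065, 0.12] [-0.78  0.35  0.66  2.2  -0.34  0.69 -1.46]
```

```bash
cat >> h.py <<'E'
R=np.diag([-1.,1.,-1.])
def wristcloud():
    s=sense(); T=np.eye(4); T[:3,:3]=s["tcp_rot"]; T[:3,3]=s["position"]
    p,d=camera("wrist"); c=camera_params("wrist"); M=T@np.array(c["tool_from_camera"])
    return p,cloud(d,c,M[:3,:3],M[:3,3])
def st(m=""):
    s=sense(); print(m,round(s["time_s"],2),np.round(s["position"],4),"F",np.round(s["wrist_force"],1),"gap",round(s["finger_gap"],4),"gf",np.round(s["gripper_force"],1))
E
python3 - <<'E'
from h import *
move_l([.289,.61,.34],feed=.2)
move_l([.44,.2,.34],R,feed=.3)
move_l([.463,-.166,.24],feed=.25)
st()
p,W=wristcloud(); cv2.imwrite("pics/w1.png",cv2.cvtColor(p,cv2.COLOR_RGB2BGR))
hsv=cv2.cvtColor(p,cv2.COLOR_RGB2HSV)
m=(W[...,2]>.015)&(W[...,2]<.07)&(hsv[...,1]<80)&(hsv[...,2]>100)&(abs(W[...,0]-.463)<.05)&(abs(W[...,1]+.166)<.06)
q=W[m]; print(len(q),q.min(0).round(4),q.max(0).round(4),((q.min(0)+q.max(0))/2).round(4))
E
```

```text
3.94 [ 0.4632 -0.165   0.2402] F [-0.6 -0.3  1.7] gap 0.0853 gf 0.0
1822 [ 0.4361 -0.1921  0.0212] [ 0.4902 -0.138   0.0569] [ 0.4632 -0.1651  0.039 ]
```

View pics/w1.png

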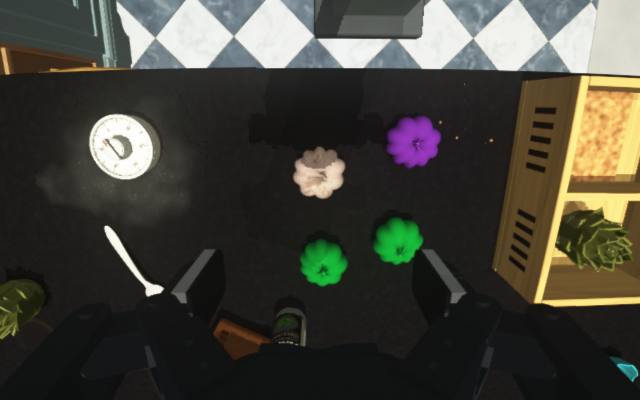

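The wrist view shows the white bulb at (319,173) with the purple one at (413,142), and space for both fingers. The wrist measurement of (0.463, -0.165) agrees with the other views. Now I grasp.

```bash
python3 - <<'E'
from h import *
command_gripper(.078,25)
print(move_l([.463,-.165,.08],feed=.2), move_l([.463,-.165,.037],feed=.06,until_force=8)); st("down")
command_gripper(.03,30); st("grip")
move_l([.463,-.165,.10],feed=.1); st("lift")
move_l([.463,-.165,.18],feed=.2)
move_l([.424,.136,.18],feed=.25); st("over")
p,W=wristcloud(); cv2.imwrite("pics/w2.png",cv2.cvtColor(p,cv2.COLOR_RGB2BGR))
E
```

```text
False False
down 6.06 [ 0.4631 -0.1652  0.0371] F [ 0.  -0.4 -1.1] gap 0.078 gf 0.0
grip 6.42 [ 0.4633 -0.1651  0.0379] F [-1.6 -0.1  6.2] gap 0.0528 gf 30.4
lift 7.21 [ 0.4627 -0.1648  0.0997] F [-0.1 -0.6 -0.6] gap 0.0529 gf 31.5
over 9.12 [0.4239 0.1348 0.1797] F [-0.1 -1.1  0.1] gap 0.0525 gf 31.6
```

View pics/w2.png

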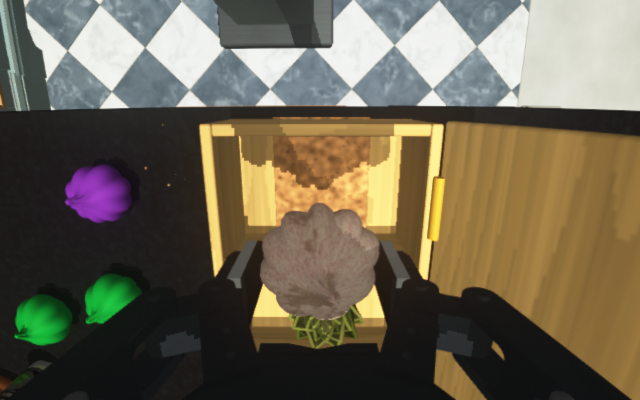

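The bulb is held at (320,260), centred over the cork compartment with the lid clear to the right. I lower it gently.

```bash
python3 - <<'E'
from h import *
move_l([.424,.136,.075],feed=.12); st("in")
print(move_l([.424,.136,.045],feed=.02,until_force=3)); st("touch")
command_gripper(.074); st("open")
move_l([.424,.136,.11],feed=.1); st("up")
move_l([.424,.12,.26],feed=.2)
p,W=wristcloud(); cv2.imwrite("pics/w3.png",cv2.cvtColor(p,cv2.COLOR_RGB2BGR))
E
```

```text
in 10.2 [0.4245 0.136  0.0755] F [-0.2 -0.4 -1. ] gap 0.0532 gf 31.6
True
touch 11.34 [0.424  0.136  0.0499] F [-0.5  0.5  5.6] gap 0.0528 gf 32.0
open 11.68 [0.4233 0.1358 0.0493] F [ 0.3 -0.1 -0.8] gap 0.0743 gf 0.0
up 12.44 [0.4236 0.1359 0.1097] F [-0.5  0.8 -0.3] gap 0.0739 gf 0.0
```

View pics/w3.png

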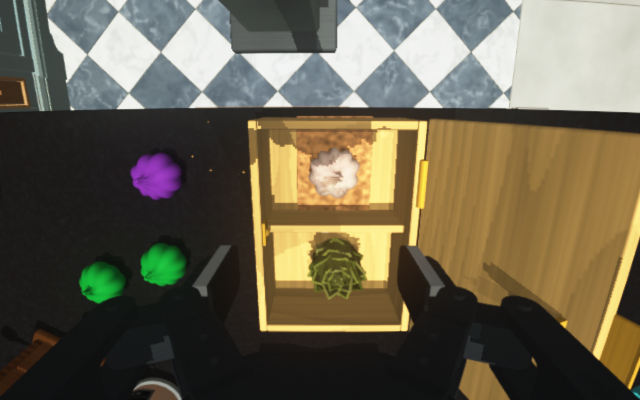

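The garlic stands upright on the cork at (334,174). The artichoke is undisturbed at (337,268). Now the lid: I go behind it with the gripper closed and follow the arc.

```bash
python3 - <<'E'
from h import *
command_gripper(0.0,30)
hy,hz,X=.2175,.084,.437
def tcp(t,r=.13): return [X,hy-r*np.cos(t)+.010*np.sin(t)+.0145,hz+r*np.sin(t)+.010*np.cos(t)+.025]
ts=np.linspace(2.0,.15,13)
print([inverse_kinematics(tcp(t),R) is not None for t in ts])
move_l([X,.12,.34],feed=.25); move_l([X,.37,.34],feed=.25); st("behind")
print(move_l([X,.37,tcp(1.92)[2]],feed=.2,until_force=10)); st("low")
for t in ts:
    move_l(tcp(t),feed=.1); s=sense(); print(round(t,2),np.round(s["position"],3),np.round(s["wrist_force"],1))
    if np.linalg.norm(s["wrist_force"])>20: print("stop"); break
st()
E
```

```text
[True, True, True, True, True, True, True, True, True, True, True, True, True]
behind 15.72 [0.4375 0.3682 0.3398] F [ 0.9 -0.5  0.1] gap 0.0 gf 0.0
False
low 16.43 [0.4378 0.37   0.2289] F [0.2 0.3 0.3] gap -0.0 gf 0.0
2.0 [0.437 0.295 0.224] [-1.9  1.3  5. ]
1.85 [0.437 0.276 0.231] [0.1 0.4 0.4]
1.69 [0.437 0.257 0.237] [-0.6 -0.2 -0.4]
1.54 [0.437 0.237 0.239] [-0.6  0.7 -1.4]
1.38 [0.437 0.217 0.239] [-0.1  0.9 -0.1]
1.23 [0.437 0.197 0.235] [ 0.9 -0.3 -0.1]
1.08 [0.437 0.179 0.228] [ 0.6 -0.3 -0.1]
0.92 [0.437 0.161 0.218] [-0.   1.1  0.1]
0.77 [0.437 0.145 0.206] [0.5 0.8 0.7]
0.61 [0.437 0.131 0.192] [ 0.  -0.6 -0.5]
0.46 [0.437 0.12  0.175] [ 0.4  1.  -0.3]
0.3 [0.437 0.111 0.157] [0.4 0.1 0.7]
0.15 [0.437 0.105 0.138] [ 0.2  0.3 -0.2]
 21.52 [0.4369 0.105  0.1384] F [ 0.2  0.3 -0.2] gap 0.0001 gf 0.0
```

```bash
python3 - <<'E'
from h import *
move_l([.437,.09,.17],feed=.15); move_l([.4777,.069,.17],feed=.15); 
p,d=camera("top"); W=cloud(d,camera_params("top"))
m=(W[...,2]>.07)&(W[...,2]<.16)&(W[...,1]>.05)&(W[...,1]<.21)&(W[...,0]>.55)&(W[...,0]<.59)
q=W[m];a=np.polyfit(q[:,1],q[:,2],1);print("lid slope before",a,len(q))
print(move_l([.4777,.069,.135],feed=.1,until_force=15)); st()
print(move_l([.4777,.069,.113],feed=.02,until_force=20)); st("pressed")
move_l([.4777,.069,.17],feed=.15); move_l([.4777,-.02,.30],feed=.25); move_l([.45,-.12,.30],feed=.25)
p,d=camera("top"); W=cloud(d,camera_params("top"))
m=(W[...,2]>.07)&(W[...,2]<.16)&(W[...,1]>.07)&(W[...,1]<.2)&(W[...,0]>.38)&(W[...,0]<.57)
q=W[m];print("after",np.polyfit(q[:,1],q[:,2],1),np.median(q[:,2]),len(q)); st()
cv2.imwrite("pics/t2.png",cv2.cvtColor(p,cv2.COLOR_RGB2BGR))
p,d=camera("scene");cv2.imwrite("pics/s2.png",cv2.cvtColor(p,cv2.COLOR_RGB2BGR))
E
```

```text
lid slope before [-0.12773198  0.12320062] 963
False
 22.92 [0.4774 0.0693 0.135 ] F [-0.1 -0.3 -0.7] gap 0.0002 gf 0.0
True
pressed 23.73 [0.4777 0.0691 0.1191] F [-2.1 -0.2  8.2] gap 0.0002 gf 4.4
after [0.00209376 0.09372533] 0.09401240472087191 3805
 25.62 [ 0.4499 -0.1185  0.2989] F [0.1 0.  0.3] gap 0.0001 gf 0.0
```

View pics/s2.png

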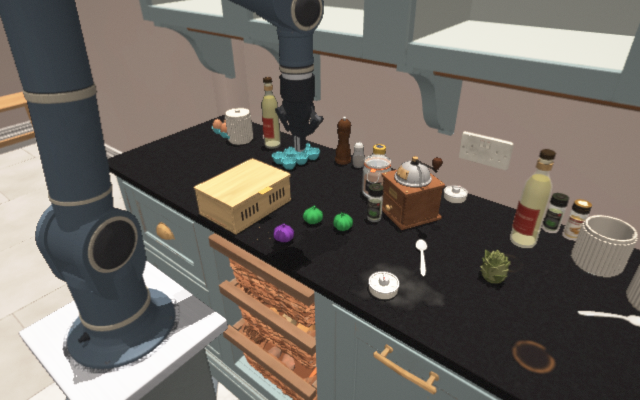

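The lid lies flat and shut at (243,193): its upper face is at 94.0 mm with a slope of 0.002 rad. The bystanders stand where they were, and the robot touches nothing.

```bash
python3 -c "
from rig import *
print(finish_job())"
```

```text
the job is handed in; nothing more can be done
None
```

The job is handed in: the garlic bulb stands on the cork in the empty compartment, the lid is fully shut past its catch (upper face level at 94 mm), and nothing else was moved; it took about 26 s of robot time.

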